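Fetch the pocket book from behind the jar and the alms box

ROBOT

A 7-joint arm with a two-finger parallel gripper is mounted at the origin on the work surface. World frame = base frame: x ahead of the robot, y to its left, z up, the work surface at z = 0. Lengths are in m, angles in degrees, forces in N, time in s.
With the tool pointing down it reaches from about 0.4 to 0.9 m from the base axis. Payload 5.6 kg.
Tool frame: the origin (TCP) lies midway between the tips of the shut fingers; the grasp point (between the pads) lies 19 mm behind it; z points along the fingers, y is the line along which they close (so a half turn about z gives the same grasp; the last joint's range is limited). The gripper opens to 92 mm and grips with 3 to 60 N. Pads are 20 mm wide; open, the fingers measure 128 mm over their backs; the gripper's body (75 mm by 189 mm) begins 69 mm behind the grasp point.
Start: joints at [65.374, 26.786, -0.665, 91.828, 0.344, 61.387, -3.226], TCP at [0.245, -0.602, 0.215] pointing down, gripper open.
Joint ranges: [-144.91, 144.91], [-17.63, 115.5], [-89.93, 88.59], [15.96, 139.68], [-74.01, 254.01], [8.47, 105.57], [-167.45, 167.45]. Speed limits (degrees/s): [147.25, 147.25, 180, 180, 180, 180, 180].

INTERFACE

Orientations are given as [roll, pitch, yaw] about the fixed x, y, z axes, in that order (R = Rz(yaw) Ry(pitch) Rx(roll)).
In Python, from station import arm gives the robot as it stands. The module is installed in compiled form; this text tells all that it offers.
- The arm moves only by the tool carry_out, never from a script. Its argument "series" is a list of rows, each a list of 3 entries, a list of its own where there are three numbers: the shift along the tool's x, y, z in cm, then the turn about the tool's z in units of 8 degrees (1.0 is 8 degrees), then the closure, from -1 (fully open) to 1 (shut), so that 0 is half open. A call has 1 to 10 rows; each row is the pose to reach, as a shift and turn from the pose commanded when the call began, along the tool's axes at that moment; what a row does not reach only later rows make up. A row lasts 1/10 s, in which the tool goes at most 50 mm and 8.59 degrees, less where a joint would pass 70% of its speed; a pose out of reach is approached as far as the arm can. A call with a gripper value outside its range is refused whole. The fingers move at their own pace and stop on an object; "squeeze" is the grip in N (left out, the last holds). Time passes only in rows, so rows that repeat a pose let the fingers close. It gives the time, the measured TCP pose, the force, the opening and the grip force at its end, in the units of the state.
- arm.state(): the state, without advancing time (a new reading comes with each control period).
- arm.read_camera(name): name is "scene" or "side" or "wrist"; returns (picture, depth): 420x560x3 uint8, red, green, blue; 420x560 float32, m along the optical axis (not along the pixel's ray), 0 where there is no reading.
- arm.camera_params(name): a dict with "fx", "fy", "cx", "cy" (pixels), "cam_to_world" (4x4, takes a point from camera to world coordinates); the wrist camera has in their place "T_tool_cam" (4x4, takes a point from camera to tool coordinates, whose origin is the TCP and whose axes are the flange's). Camera axes: x right, y up, looking along -z (the intrinsics and any distortion apply to the point x, -y, -z); pixel columns grow to the right and rows downward; lengths in m; the calibration is good to about 2 mm. A picture is of the moment at which its call begins: read the wrist's pose just before it. camera_params takes no time and is no camera call.
- arm.hand_in(): hands the job in; it is judged then, once.
The state is a dict: "clock": time; "qpos": joint angles; "qvel": joint speeds; "effort": joint torques, N m; "position": TCP position; "tool_rot": TCP orientation; "contact_force": force on the tool from outside, world axes, zero at the start; "torque": the same for the moment, N m; "opening": finger opening in m; "grip_force": force on a finger pad.
Only numpy, scipy, OpenCV 4.12 (cv2) and the standard library are available. Lean on these libraries where they do the work, as an engineer would, in place of code of your own. Each camera call takes 0.05 s, during which the arm holds its last target. There are 200 camera calls.

TASK

In the dark desk rack a thick pocket book stands in the back row, behind a brass jar and a wooden alms box. Clear the jar and the box onto the side tray so that both stand there together, take out the thicker of the two books and stand it upright in the middle of the slot of the wooden book stand, and only then put the jar and the box back upright on the rack, each on the same spot it came from, the box square to the rack. Never tip anything over, and leave the thinner book, the mug and the rubber stamp where they are.

Things in the scene. Friction and masses are not known exactly. Their poses are not given: they have to be found in the camera images.
- rack: Fixed dark wood desk rack, 180 (x) x 260 (y) mm, floor 18 mm above the table. Origin: underside centre, on the table; x points to the back row, z up. Rims at back and ends reach z = 48 mm; front (-x) open. Jar and box stand at x = -45, y = +60 and -60 mm (in either order, within 5 mm) on two grey felt pads 70 mm square; the books behind them at x = +20, y = +60 and -60 mm, in either order.
- tray: Fixed shallow plywood side tray, 210 (x) x 140 (y) mm, rim 14 mm high, walls and floor 5 mm thick, room for the jar and the box side by side along x. Origin: centre of its underside on the table; z up. It lies to the left or right of the rack.
- stand: Fixed book stand of pale wood, 100 (x) x 110 (y) mm, on the other side of the rack from the tray. Origin: underside centre, on the table; z up. A slot open at top and both ends runs along y through its middle: 54 mm wide (x), floor 12 mm above the table, its two cheeks 16 mm thick and 47 mm high above the table. The book's thickness goes along x, its 80 mm width along y.
- jar: Loose round brass jar with a fixed lid, 150 mm tall, about 0.35 kg: body 62 mm diameter up to 108 mm, above it the lid, 56 mm diameter, to the flat top. Origin: centre of its underside; z up along its axis.
- almsbox: Loose square alms box of pale wood with a dark coin slot in its top, 58 x 58 x 150 mm tall, about 0.3 kg. Origin: centre of its underside; z up, x and y square to its sides; at the start nearly square to the rack.
- thickbook: The wanted book: loose closed hardback (a rigid block), dark red covers, standing upright: 38 mm thick (x), 80 mm wide (y), 100 mm tall (z), about 0.2 kg. Origin: underside centre. Its top is 50 mm lower than those of jar and box; only about 15 mm lie between it and the one in front, so fingers do not fit in until that is gone.
- thinbook: The other book, not to be moved: same covers, 24 mm thick (x), 90 mm wide (y), 100 mm tall (z). Origin: centre of its underside. It stands loose and upright in the back row beside the wanted book, about 35 mm from it.
- mug: White mug beside and beyond the rack, loose, 76 mm diameter, 85 mm tall, not to be moved. Origin: centre of its underside.
- stamp: Rubber stamp with a dark wood foot 34 x 60 mm and a black knob handle, 72 mm tall, standing to the other side beyond the rack, loose, not to be moved. Origin: centre of its underside.

How it is judged:
By the outcome, as a careful person would: the job done as asked, in the order asked, and still so for the second after the job is handed in, with the robot touching nothing.
It also fails if it takes over 128 s, if anything falls off the work surface, if the arm or the gripper's body presses on something with over 40 N, if the wrist force passes 120 N, or if a joint passes its speed limit or range.

## Working session

There is one attempt and no reset: what is moved stays moved. The work goes in short steps, Python scripts to look and compute and a tool call to move; the robot and the scene stay as the last step left them, time stands still between calls to the robot, and variables do not carry over. Pictures are saved under pics/ and viewed, at most 14 in all, crops included, and the job is handed in when it is done.

Besides the shell and the picture viewer there is one more tool, called after "Call:" by a JSON object that holds its "name" and its "arguments", one argument or row to a line. carry_out: Moves the arm, as the interface text tells. Its arguments: {"type":"object","properties":{"series":{"type":"array"},"squeeze":{"type":"number"}},"required":["series"]}

```bash
mkdir -p pics
cat > h.py <<'E'
import numpy as np, cv2
from station import arm
from scipy.spatial.transform import Rotation as R
def Tt():
    s=arm.state(); T=np.eye(4); T[:3,:3]=R.from_euler('xyz',s['tool_rot'],degrees=True).as_matrix(); T[:3,3]=s['position']; return T
def shot(n):
    T=Tt(); im,d=arm.read_camera(n); p=arm.camera_params(n)
    M=p['cam_to_world'] if 'cam_to_world' in p else T@np.array(p['T_tool_cam'])
    return im,d,p,np.array(M)
def save(im,f): cv2.imwrite('pics/'+f,cv2.cvtColor(im,cv2.COLOR_RGB2BGR))
def cloud(d,p,M):
    v,u=np.indices(d.shape); X=np.stack([(u-p['cx'])/p['fx']*d,-(v-p['cy'])/p['fy']*d,-d],-1)
    W=X@M[:3,:3].T+M[:3,3]; W[d<=0]=np.nan; return W
E
python3 - <<'E'
from h import *
print(arm.state())
for n in ['scene','side','wrist']:
    im,d,p,M=shot(n); save(im,n+'0.png'); np.savez(n+'0.npz',im=im,d=d,M=M,W=cloud(d,p,M)); print(n,p,(d>0).mean())
E
```

```text
{'clock': 0.0, 'qpos': array([65.37333614, 26.83478465, -0.66413948, 91.87958413,  0.34429639,
       61.38599565, -3.2248689 ]), 'qvel': array([ 0.06339354,  0.02581429, -0.00290219,  0.02524247, -0.01935148,
       -0.00231243,  0.09242428]), 'effort': array([ 2.61311316e-04, -5.20570743e+01, -1.18373524e-02, -2.43745154e+01,
       -5.66919032e-02,  1.71574153e-02,  1.49217140e-04]), 'position': array([ 0.24491938, -0.60147842,  0.21366376]), 'tool_rot': array([-1.79901893e+02,  7.69318961e-03,  2.21598307e+01]), 'contact_force': array([ 0.27348551, -0.08403244,  0.53015827]), 'torque': array([ 0.05339413, -0.06569786,  0.00266539]), 'grip_force': 0.0, 'opening': 0.0915421040139473}
scene {'fx': 447.1709273898488, 'fy': 447.1709273898488, 'cx': 276.2738152606917, 'cy': 213.38199925805745, 'cam_to_world': array([[ 0.80587451, -0.47907322,  0.34792977,  0.91719071],
       [ 0.59206116,  0.65744925, -0.46607302, -0.47709639],
       [-0.00546306,  0.58159207,  0.81346224,  0.89853111],
       [ 0.        ,  0.        ,  0.        ,  1.        ]])} 0.9959821428571428
side {'fx': 411.
[... 153 characters left out ...]
,  0.22389177],
       [-0.43340671, -0.6315981 ,  0.64283938,  0.69954683],
       [ 0.01623865,  0.70772706,  0.7062993 ,  0.83098563],
       [ 0.        ,  0.        ,  0.        ,  1.        ]])} 0.996109693877551
wrist {'fx': 376.3550222219196, 'fy': 376.3550222219196, 'cx': 279.21284948474664, 'cy': 205.8354952560142, 'T_tool_cam': array([[ 3.98172485e-04,  9.56273727e-01,  2.92472904e-01,
         8.18636646e-02],
       [ 9.99999811e-01, -5.18010393e-04,  3.32295121e-04,
        -1.47764289e-04],
       [ 4.69269098e-04,  2.92472717e-01, -9.56273753e-01,
        -1.70424679e-01],
       [ 0.00000000e+00,  0.00000000e+00,  0.00000000e+00,
         1.00000000e+00]])} 0.995765306122449
```

View pics/scene0.png

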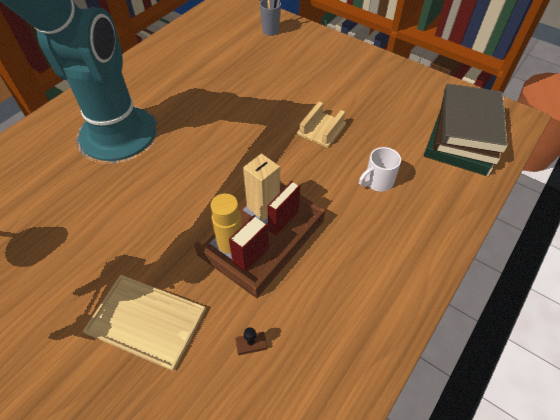

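View pics/side0.png

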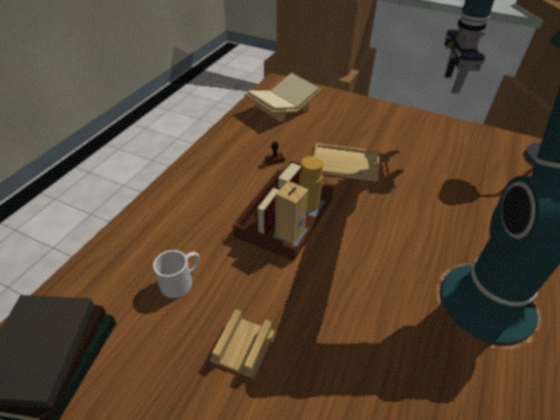

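The scene view shows the jar at (225,225) and the box at (262,185). The thick book is behind the jar at (250,243), and the thin one is behind the box at (284,208). The tray is at (150,320), the stand at (322,125), the mug at (383,168) and the stamp at (250,340). The side view agrees: jar (312,185), box (291,212), stand (243,343), tray (345,160).

Run:
```python
from h import *
def rect(n,W,im,box,zl,zh,hsv=None):
    u0,v0,u1,v1=box; w=W[v0:v1,u0:u1]; m=(w[...,2]>zl)&(w[...,2]<zh)
    if hsv is not None:
        h=cv2.cvtColor(im[v0:v1,u0:u1],cv2.COLOR_RGB2HSV); m&=cv2.inRange(h,np.array(hsv[0]),np.array(hsv[1]))>0
    m=m.astype(np.uint8); c,l,s,_=cv2.connectedComponentsWithStats(m); 
    if c<2: print(n,'none');return
    m=l==1+np.argmax(s[1:,4]); P=w[m]
    r=cv2.minAreaRect((P[:,:2]*1000).astype(np.float32)); print(n,'n',len(P),'z %.1f'%(np.median(P[:,2])*1000),'c',np.round(r[0],1),'size',np.round(r[1],1),'ang %.1f'%r[2],'mean',np.round(P[:,:2].mean(0)*1000,1))
Z={n:np.load(n+'0.npz') for n in('scene','side')}
B={'scene':dict(jar=(205,185,245,270),box=(240,150,285,220),thick=(225,210,272,272),thin=(265,180,305,240),tray=(75,270,215,372),stand=(290,95,355,150),mug=(355,140,410,195),stamp=(230,322,275,360),rack=(190,150,335,300)),
'side':dict(jar=(298,152,326,220),box=(270,180,312,246),thick=(275,160,302,195),thin=(255,188,282,235),tray=(300,138,390,187),stand=(205,305,280,382),mug=(150,245,205,300),stamp=(262,140,288,168),rack=(228,150,340,260))}
H=dict(jar=(.14,.2),box=(.155,.2),thick=(.11,.128),thin=(.11,.128),tray=(.009,.025),stand=(.04,.06),mug=(.07,.1),stamp=(.004,.09),rack=(.04,.052))
for o in H:
    for n in Z:
        rect(o+' '+n,Z[n]['W'],Z[n]['im'],B[n][o],*H[o])
for n in Z:
    rect('tablez '+n,Z[n]['W'],Z[n]['im'],(0,200,190,270) if n=='scene' else (340,200,430,330),-.02,.02)
```

```text
jar scene n 649 z 166.2 c [ 504.4 -101.8] size [54.6 55.4] ang 36.3 mean [ 508.5 -106.1]
jar side n 384 z 165.9 c [499.5 -96.4] size [55.1 56.4] ang 35.1 mean [498.3 -90.6]
box scene n 643 z 166.5 c [503.8  23.4] size [59.6 59.9] ang 82.0 mean [506.7  20.3]
box side n 490 z 166.7 c [501.2  26.2] size [60.3 57.6] ang 82.4 mean [499.9  30.5]
thick scene n 637 z 115.0 c [ 562.6 -101.4] size [81. 40.] ang 85.9 mean [ 562.9 -102.9]
thick side n 293 z 114.9 c [560.8 -99.2] size [81.2 39.4] ang 85.9 mean [561.3 -97.8]
thin scene n 400 z 115.1 c [566.6  20.2] size [91.2 26.2] ang 89.0 mean [566.9  18. ]
thin side n 252 z 115.2 c [565.2  22.6] size [89.8 25.1] ang 88.1 mean [565.5  27.2]
tray scene n 947 z 12.9 c [ 476.1 -349.3] size [212.7 141.1] ang 14.7 mean [ 480.  -352.3]
tray side n 288 z 12.1 c [ 474.7 -348.3] size [209.5 148. ] ang 14.7 mean [ 457.8 -351.9]
stand scene n 175 z 45.1 c [497.7 352. ] size [ 16.8 110.4] ang 4.9 mean [498.7 349.9]
stand side n 413 z 45.8 c [426.1 350.1] size [ 16.6 109.2] ang 4.5 mean [425.  353.5]
mug scene n 354 z 79.3 c [687.8 276.2] size [73.9 87.5] ang 19.1 mean [685.2 278. ]
mug side n 402 z 80.2 c [680.5 282.5] size [81.8 75.3] ang 29.9 mean [682.2 282.6]
stamp scene n 599 z 15.7 c [ 686.7 -257.8] size [60.  34.8] ang 48.3 mean [ 689.1 -260.4]
stamp side n 238 z 15.6 c [ 682.6 -254.4] size [62.2 36. ] ang 46.4 mean [ 682.4 -250.3]
rack scene n 1170 z 46.6 c [548.7 -39.5] size [262. 180.] ang 87.8 mean [594.7 -77.3]
rack side n 666 z 46.4 c [545.4 -36.6] size [262.3 180.2] ang 88.7 mean [584.2  28.6]
tablez scene n 13241 z -0.8 c [ 201.7 -272.3] size [504.1 203.5] ang 36.2 mean [ 215.7 -267.5]
tablez side n 11649 z -1.1 c [242.2 -38.1] size [263.3 452.7] ang 19.7 mean [251.2 -11. ]
```

View pics/wrist0.png

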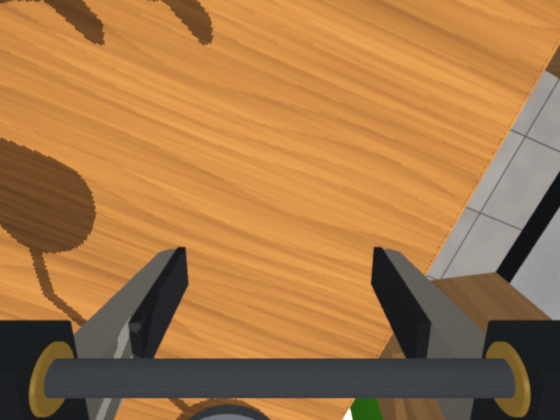

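```bash
cat >> h.py <<'E'
def go(x,y,z,yaw):
    """shift (cm, tool axes) and turn (8 deg units) from the present pose to the target in mm, deg"""
    T=Tt(); s=T[:3,:3].T@(np.array([x,y,z])/1000-T[:3,3])*100
    y0=arm.state()['tool_rot'][2]; dy=(yaw-y0+180)%360-180
    print('now',np.round(T[:3,3]*1000,1),np.round(arm.state()['tool_rot'],2),'| shift',np.round(s,2),'turn %.2f'%(-dy/8),'t %.1f'%arm.state()['clock'])
E
python3 -c "
from h import *
go(470,-95,290,-1.7)"
```

```text
now [ 245.  -601.6  213.9] [-1.7992e+02  1.0000e-02  2.2160e+01] | shift [ 39.95 -38.44  -7.57] turn 2.98 t 0.1
```

Call:
{"name": "carry_out", "arguments": {
  "series": [
    [[0,0,-4],0,-1],
    [[3,-3,-7.5],0,-1],
    [[6.5,-6,-7.5],0.5,-1],
    [[10,-9.5,-7.5],1,-1],
    [[13.5,-13,-7.5],1.5,-1],
    [[17,-16.5,-7.5],2,-1],
    [[20.5,-20,-7.5],2.5,-1],
    [[24,-23.5,-7.5],3,-1],
    [[27.5,-26.5,-7.5],3,-1],
    [[31,-30,-7.5],3,-1]
  ]
}}

```text
clock: 1.15
position: [0.4195, -0.2057, 0.2897]
tool_rot: [180.0, -0.0, -1.9]
contact_force: [1.7, 0.4, 0.6]
opening: 0.0916
grip_force: 0.0
```

```bash
python3 -c "
from h import *
go(470,-60,290,-1.7)"
```

```text
now [ 419.5 -205.7  289.7] [ 1.7997e+02 -2.0000e-02 -1.8800e+00] | shift [  4.56 -14.72  -0.04] turn -0.02 t 1.1
```

Call:
{"name": "carry_out", "arguments": {
  "series": [
    [[1.2,-3.7,0],0,-1],
    [[2.4,-7.4,0],0,-1],
    [[3.6,-11,0],0,-1],
    [[4.6,-14.7,0],0,-1],
    [[4.6,-14.7,0],0,-1],
    [[4.6,-14.7,0],0,-1]
  ]
}}

```text
clock: 1.75
position: [0.4697, -0.0614, 0.2893]
tool_rot: [180.0, 0.0, -1.7]
contact_force: [-0.5, -0.1, 0.5]
opening: 0.0919
grip_force: 0.0
```

Run:
```python
from h import *
im,d,p,M=shot('wrist'); save(im,'w1.png'); W=cloud(d,p,M); np.savez('w1.npz',im=im,d=d,M=M,W=W)
print(arm.state()['position'],arm.state()['tool_rot'])
for a,b in((.155,.18),(.105,.13),(.04,.055),(.012,.03)):
    m=((W[...,2]>a)&(W[...,2]<b)).astype(np.uint8); c,l,s,_=cv2.connectedComponentsWithStats(m)
    for i in range(1,c):
        if s[i,4]<400: continue
        P=W[l==i]; r=cv2.minAreaRect((P[:,:2]*1000).astype(np.float32)); print(a,s[i],'z %.1f'%(np.median(P[:,2])*1000),np.round(r[0],1),np.round(r[1],1),'%.1f'%r[2])
```

```text
[ 0.46949639 -0.06250025  0.28933177] [ 1.79969851e+02  3.68356634e-02 -1.86672491e+00]
0.155 [ 132  118   79   81 5666] z 168.3 [502.1  23.7] [58.5 58.3] 82.9
0.155 [ 293  119   72   72 4002] z 168.2 [ 501.8 -101.6] [55.2 55. ] 42.0
0.105 [ 275   53   96   50 4235] z 115.9 [ 560.9 -101. ] [80.2 38. ] 86.0
0.105 [ 126   62  109   30 3024] z 116.1 [565.5  20.9] [90.7 23.6] 88.3
0.105 [288 111  64  56 457] z 125.3 [515.2 -92.4] [29.4 60.8] 34.0
0.105 [151 115  69  71 422] z 118.3 [514.4   7. ] [79.1 38.9] 37.2
0.04 [ 123    3  263  178 6400] z 47.9 [545.7 -39.1] [261.  178.6] 88.2
0.012 [  141    19   228   157 17727] z 18.3 [539.2 -38.8] [238.2 168.6] 88.5
0.012 [ 449   46  111  199 1730] z 14.1 [ 472.  -339.9] [211.  122.1] 14.6
```

View pics/w1.png

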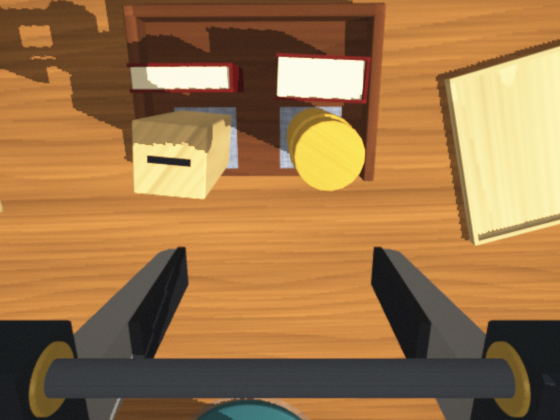

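Seen from the wrist, the box top is at (180,155), the jar at (328,152), the thick book at (320,78) and the thin one at (185,77). Their heights (168, 116, 48 and 18 mm) match the text.

```bash
python3 -c "
from h import *
go(501.8,-101.6,200,-1.7);go(501.8,-101.6,129,-1.7)"
```

```text
now [469.5 -62.5 289.3] [ 1.7997e+02  4.0000e-02 -1.8700e+00] | shift [3.36 3.8  8.93] turn -0.02 t 1.8
now [469.5 -62.5 289.3] [ 1.7997e+02  4.0000e-02 -1.8700e+00] | shift [ 3.37  3.79 16.03] turn -0.02 t 1.8
```

Call:
{"name": "carry_out", "arguments": {
  "series": [
    [[1.7,1.9,1],0,-1],
    [[3.4,3.8,3],0,-1],
    [[3.4,3.8,6],0,-1],
    [[3.4,3.8,9],0,-1],
    [[3.4,3.8,11],0,-1],
    [[3.4,3.8,13],0,-1],
    [[3.4,3.8,15],0,-1],
    [[3.4,3.8,16],0,-1],
    [[3.4,3.8,16],0,-1],
    [[3.4,3.8,16],0,-1]
  ]
}}

```text
clock: 2.8
position: [0.5029, -0.1016, 0.1301]
tool_rot: [180.0, -0.0, -1.9]
contact_force: [0.8, 0.0, 0.3]
opening: 0.0918
grip_force: 0.0
```

```bash
python3 -c "
from h import *
go(501.8,-101.6,129,-1.7)"
```

```text
now [ 502.9 -101.6  130.1] [ 1.7998e+02 -3.0000e-02 -1.9000e+00] | shift [-0.11  0.    0.11] turn -0.03 t 2.8
```

Call:
{"name": "carry_out", "arguments": {
  "series": [
    [[-0.1,0,0.1],0,-0.5],
    [[-0.1,0,0.1],0,0],
    [[-0.1,0,0.1],0,0.3],
    [[-0.1,0,0.1],0,0.6],
    [[-0.1,0,0.1],0,0.8],
    [[-0.1,0,0.1],0,1],
    [[-0.1,0,0.1],0,1],
    [[-0.1,0,0.1],0,1],
    [[-0.1,0,0.1],0,1]
  ],
  "squeeze": 30
}}

```text
clock: 3.7
position: [0.5017, -0.1009, 0.1288]
tool_rot: [180.0, -0.0, -1.8]
contact_force: [-0.9, 0.3, 4.0]
opening: 0.0552
grip_force: 30.0
```

```bash
python3 -c "
from h import *
print(arm.state()['grip_force'])
go(424.3,-361,240,14.7)
import numpy as np
a=np.radians(14.7)
for s in (-50,50): print(475+s*np.cos(a),-348.5+s*np.sin(a))"
```

```text
30.00034511089325
now [ 501.7 -100.9  128.8] [ 1.7999e+02 -2.0000e-02 -1.8500e+00] | shift [ -6.9   26.25 -11.12] turn -2.07 t 3.7
426.6366123612062 -361.18789722924026
523.3633876387938 -335.81210277075974
```

Call:
{"name": "carry_out", "arguments": {
  "series": [
    [[0,0,-1],0,1],
    [[0,0,-2.5],0,1],
    [[0,0,-4.5],0,1],
    [[0,0,-6.5],0,1],
    [[-0.5,2,-8],0,1],
    [[-1.2,4.5,-8],-0.4,1],
    [[-2,7.5,-8],-0.8,1],
    [[-2.8,10.5,-8],-1.2,1],
    [[-3.6,13.5,-8],-1.6,1],
    [[-4.3,16.5,-8],-2,1]
  ]
}}

```text
clock: 4.7
position: [0.4522, -0.2651, 0.2085]
tool_rot: [-180.0, 0.0, 14.3]
contact_force: [-0.4, -1.0, -3.3]
opening: 0.0557
grip_force: 30.0
```

```bash
python3 -c "
from h import *
go(426.6,-361.2,117,14.7)"
```

```text
now [ 452.2 -265.1  208.5] [-1.7995e+02  5.0000e-02  1.4300e+01] | shift [-4.85  8.68  9.14] turn -0.05 t 4.7
```

Call:
{"name": "carry_out", "arguments": {
  "series": [
    [[-1.2,2.2,0],0,1],
    [[-2.4,4.4,0],0,1],
    [[-3.6,6.5,0],0,1],
    [[-4.8,8.7,1],0,1],
    [[-4.8,8.7,3],0,1],
    [[-4.8,8.7,5],0,1],
    [[-4.8,8.7,7],0,1],
    [[-4.8,8.7,8.5],0,1],
    [[-4.8,8.7,8.5],0,1],
    [[-4.8,8.7,8.5],0,1]
  ]
}}

```text
clock: 5.7
position: [0.4279, -0.3603, 0.1237]
tool_rot: [-180.0, 0.0, 14.2]
contact_force: [-0.3, -0.4, -3.2]
opening: 0.0555
grip_force: 30.0
```

Run:
```python
from h import *
go(426.6,-361.2,115.5,14.7)
im,d,p,M=shot('scene'); save(im[170:370,60:340].repeat(2,0).repeat(2,1),'s2.png')
```

```text
now [ 427.9 -360.3  123.7] [-1.7996e+02  2.0000e-02  1.4160e+01] | shift [-0.15  0.06  0.82] turn -0.07 t 5.7
```

View pics/s2.png

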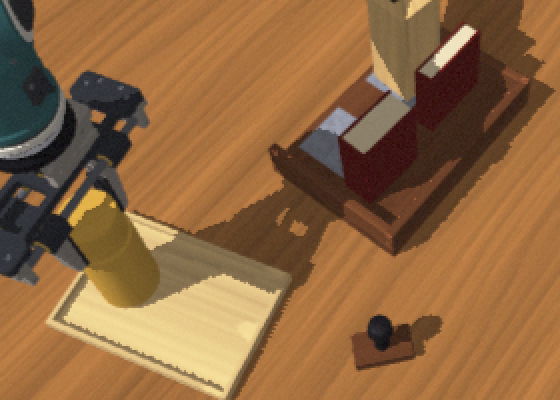

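The jar hangs upright over the left end of the tray, with its base at crop (130,295). The books and the box have not moved.

Call:
{"name": "carry_out", "arguments": {
  "series": [
    [[0,0,0.3],0,1],
    [[0,0,0.6],0,1],
    [[0,0,0.8],0,1],
    [[0,0,0.8],0,1],
    [[0,0,0.8],0,1]
  ]
}}

```text
clock: 6.25
position: [0.4282, -0.3606, 0.1158]
tool_rot: [180.0, -0.0, 14.2]
contact_force: [-0.4, -0.1, -1.0]
opening: 0.0554
grip_force: 30.0
```

Call:
{"name": "carry_out", "arguments": {
  "series": [
    [[0,0,0.03],0,1],
    [[0,0,0.03],0,0.2],
    [[0,0,0.03],0,0],
    [[0,0,0.03],0,-0.5],
    [[0,0,0.03],0,-1],
    [[0,0,0.03],0,-1],
    [[0,0,-2],0,-1],
    [[0,0,-5],0,-1],
    [[0,0,-9],0,-1],
    [[0,0,-11],0,-1]
  ]
}}

```text
clock: 7.25
position: [0.4292, -0.3612, 0.2286]
tool_rot: [179.8, -0.1, 14.2]
contact_force: [0.3, 0.6, -0.4]
opening: 0.0916
grip_force: 0.0
```

```bash
python3 -c "
from h import *
go(502.1,23.7,225,-7.1)"
```

```text
now [ 429.2 -361.2  228.6] [ 1.7981e+02 -1.4000e-01  1.4170e+01] | shift [ 16.49 -35.53   0.29] turn 2.66 t 7.2
```

Call:
{"name": "carry_out", "arguments": {
  "series": [
    [[1.5,-3.5,0],0.2,-1],
    [[3.3,-7,0],0.6,-1],
    [[5,-10.5,0],1,-1],
    [[6.6,-14,0],1.4,-1],
    [[8.2,-17.5,0],1.8,-1],
    [[10,-21.5,0],2.2,-1],
    [[11.9,-25.5,0],2.6,-1],
    [[13.8,-29.5,0],2.66,-1],
    [[15.3,-33,0],2.66,-1],
    [[16.5,-35.5,0.3],2.66,-1]
  ]
}}

```text
clock: 8.25
position: [0.5015, 0.0272, 0.223]
tool_rot: [-180.0, -0.1, -7.0]
contact_force: [0.3, -0.6, -0.4]
opening: 0.0916
grip_force: 0.0
```

```bash
python3 -c "
from h import *
go(502.1,23.7,127,-7.1)"
```

```text
now [501.5  27.2 223. ] [-1.7996e+02 -7.0000e-02 -6.9600e+00] | shift [0.09 0.34 9.6 ] turn 0.02 t 8.2
```

Call:
{"name": "carry_out", "arguments": {
  "series": [
    [[0,0.3,0],0,-1],
    [[0,0.3,1],0,-1],
    [[0,0.3,3],0,-1]
  ]
}}

```text
clock: 8.55
position: [0.5017, 0.0197, 0.1927]
tool_rot: [180.0, -0.2, -7.2]
contact_force: [0.4, -0.2, -0.2]
opening: 0.0922
grip_force: 0.0
```

```bash
python3 -c "
from h import *
go(502.1,23.7,127,-7.1)"
```

```text
now [501.7  19.7 192.7] [ 1.7997e+02 -1.6000e-01 -7.2400e+00] | shift [-0.03 -0.4   6.57] turn -0.02 t 8.6
```

Call:
{"name": "carry_out", "arguments": {
  "series": [
    [[0,-0.4,0],0,-1],
    [[0,-0.4,2],0,-1],
    [[0,-0.4,4],0,-1],
    [[0,-0.4,5.5],0,-1],
    [[0,-0.4,6.6],0,-1],
    [[0,-0.4,6.6],0,-1],
    [[0,-0.4,6.6],0,-1]
  ]
}}

```text
clock: 9.25
position: [0.5017, 0.0249, 0.127]
tool_rot: [-180.0, -0.0, -7.2]
contact_force: [-0.1, 0.7, 0.5]
opening: 0.092
grip_force: 0.0
```

Call:
{"name": "carry_out", "arguments": {
  "series": [
    [[0,0,0],0,-0.5],
    [[0,0,0],0,0],
    [[0,0,0],0,0.3],
    [[0,0,0],0,0.6],
    [[0,0,0],0,1],
    [[0,0,0],0,1],
    [[0,0,0],0,1],
    [[0,0,0],0,1]
  ],
  "squeeze": 30
}}

```text
clock: 10.05
position: [0.5014, 0.025, 0.1267]
tool_rot: [180.0, -0.0, -7.1]
contact_force: [-1.3, 0.3, 2.6]
opening: 0.0576
grip_force: 30.0
```

```bash
python3 -c "
from h import *
go(523.4,-335.8,210,14.7)"
```

```text
now [501.4  25.  126.7] [ 1.7999e+02 -1.0000e-02 -7.1200e+00] | shift [ 6.66 35.53 -8.32] turn -2.73 t 10.1
```

Call:
{"name": "carry_out", "arguments": {
  "series": [
    [[0,0,-1.5],0,1],
    [[0,0,-4],0,1],
    [[0,0,-7],0,1],
    [[0,1.5,-8.5],0,1],
    [[0,4.5,-8.5],0,1],
    [[0,8,-8.5],0,1],
    [[0,11.5,-8.5],0,1],
    [[0.5,15,-8.5],-0.4,1],
    [[1.5,18.5,-8.5],-0.9,1],
    [[3,22,-8.5],-1.4,1]
  ]
}}

```text
clock: 11.05
position: [0.5028, -0.1981, 0.211]
tool_rot: [-180.0, 0.1, 4.2]
contact_force: [0.4, 0.3, -1.8]
opening: 0.0579
grip_force: 30.0
```

```bash
python3 -c "
from h import *
go(523.4,-335.8,114,14.7)"
```

```text
now [ 502.8 -198.1  211. ] [-1.7998e+02  9.0000e-02  4.2400e+00] | shift [ 1.05 13.89  9.69] turn -1.31 t 11.1
```

Call:
{"name": "carry_out", "arguments": {
  "series": [
    [[0.8,3.5,0],-0.4,1],
    [[1,7,0],-0.8,1],
    [[1,10.5,0],-1.2,1],
    [[1,13.9,1],-1.3,1],
    [[1,13.9,3],-1.3,1],
    [[1,13.9,5.5],-1.3,1],
    [[1,13.9,7.5],-1.3,1],
    [[1,13.9,8.7],-1.3,1],
    [[1,13.9,9],-1.3,1],
    [[1,13.9,9],-1.3,1]
  ]
}}

```text
clock: 12.05
position: [0.5237, -0.3347, 0.1213]
tool_rot: [-180.0, 0.0, 14.5]
contact_force: [0.8, -0.0, -3.0]
opening: 0.058
grip_force: 30.0
```

```bash
python3 -c "
from h import *
go(523.4,-335.8,113.4,14.7)"
```

```text
now [ 523.7 -334.7  121.3] [-1.7997e+02  2.0000e-02  1.4490e+01] | shift [-0.05  0.1   0.79] turn -0.03 t 12.1
```

Call:
{"name": "carry_out", "arguments": {
  "series": [
    [[0,0,0.3],0,1],
    [[0,0,0.6],0,1],
    [[0,0,0.8],0,1],
    [[0,0,0.8],0,1],
    [[0,0,0.8],0,1]
  ]
}}

```text
clock: 12.55
position: [0.5238, -0.335, 0.1138]
tool_rot: [180.0, -0.0, 14.5]
contact_force: [-0.3, -1.3, -1.4]
opening: 0.0583
grip_force: 30.0
```

Call:
{"name": "carry_out", "arguments": {
  "series": [
    [[0,0,0.04],0,1],
    [[0,0,0.04],0,0.2],
    [[0,0,0.04],0,0],
    [[0,0,0.04],0,-0.5],
    [[0,0,0.04],0,-1],
    [[0,0,0.04],0,-1],
    [[0,0,-2],0,-1],
    [[0,0,-5],0,-1],
    [[0,0,-9],0,-1],
    [[0,0,-11],0,-1]
  ]
}}

```text
clock: 13.55
position: [0.525, -0.3354, 0.2269]
tool_rot: [179.8, -0.2, 14.5]
contact_force: [-0.2, -0.3, -0.3]
opening: 0.092
grip_force: 0.0
```

```bash
python3 -c "
from h import *
go(530,-100,225,86);go(562,-100,225,-94)
print(arm.state()['qpos'])
im,d,p,M=shot('side'); save(im[100:260,200:440].repeat(2,0).repeat(2,1),'si3.png')
"
```

```text
now [ 525.  -335.4  226.9] [179.82  -0.18  14.49] | shift [  6.37 -22.66   0.14] turn -8.94 t 13.6
now [ 525.  -335.4  226.9] [179.82  -0.18  14.49] | shift [  9.47 -21.86   0.15] turn 13.56 t 13.6
[ 42.74427187  24.79341815 -17.66949284  94.42455845   8.32294611
  61.82108536 -52.81770651]
```

View pics/si3.png

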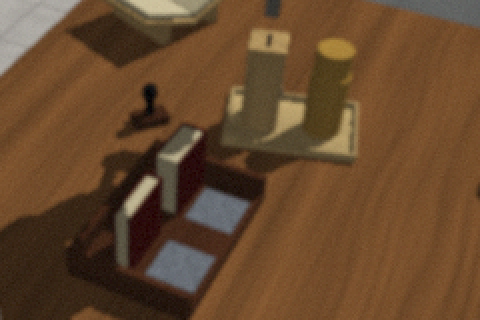

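Both objects stand upright side by side on the tray, the box at crop (265,85) and the jar at (333,90). The rack's felt pads are now clear, and the books have not moved.

```bash
python3 -c "
from h import *
go(535,-125,290,86)"
```

```text
now [ 526.2 -336.   229.5] [179.65  -0.34  14.48] | shift [  6.17 -20.17  -6.14] turn -8.94 t 13.6
```

Call:
{"name": "carry_out", "arguments": {
  "series": [
    [[0.5,-2,-3],-0.9,-1],
    [[1,-4,-6],-1.9,-1],
    [[2,-6,-6],-2.9,-1],
    [[3,-8.5,-6],-3.9,-1],
    [[4,-11,-6],-4.9,-1],
    [[4.7,-13.5,-6],-5.9,-1],
    [[5.5,-16,-6],-6.9,-1],
    [[6,-18.5,-6],-7.9,-1],
    [[6.2,-20.2,-6],-8.9,-1],
    [[6.2,-20.2,-6],-8.9,-1]
  ]
}}

```text
clock: 14.6
position: [0.533, -0.1209, 0.2833]
tool_rot: [-180.0, -0.1, 86.0]
contact_force: [-0.1, -0.2, -0.2]
opening: 0.0918
grip_force: 0.0
```

Call:
{"name": "carry_out", "arguments": {
  "series": [
    [[0,0,0],0,-1],
    [[0,0,0],0,-1]
  ]
}}

```text
clock: 14.8
position: [0.5331, -0.1254, 0.2832]
tool_rot: [-180.0, 0.0, 85.4]
contact_force: [0.5, -0.6, 0.7]
opening: 0.0918
grip_force: 0.0
```

Run:
```python
from h import *
im,d,p,M=shot('wrist'); save(im,'w4.png'); W=cloud(d,p,M)
print(arm.state()['position'],arm.state()['tool_rot'])
hsv=cv2.cvtColor(im,cv2.COLOR_RGB2HSV)
def blobs(n,m,mn):
    c,l,s,_=cv2.connectedComponentsWithStats(m.astype(np.uint8))
    for i in range(1,c):
        if s[i,4]<mn: continue
        P=W[l==i]; r=cv2.minAreaRect((P[:,:2]*1000).astype(np.float32)); print(n,s[i],'z %.1f'%(np.median(P[:,2])*1000),np.round(r[0],1),np.round(r[1],1),'%.1f'%r[2])
z=W[...,2]
blobs('book',(z>.105)&(z<.13),500); blobs('rim',(z>.038)&(z<.06),500)
blobs('pad',(z>.012)&(z<.028)&(hsv[...,0]>90)&(hsv[...,0]<135)&(hsv[...,1]<110),500)
```

```text
[ 0.53317469 -0.1253267   0.28325664] [-1.79983244e+02  1.87489400e-02  8.54500956e+01]
book [ 291    0   32   67 1959] z 116.1 [564.6   0.8] [49.3 24.2] 88.7
book [ 288  109   44   90 3749] z 115.9 [ 560.9 -100.4] [80.  38.1] 85.9
book [255 338  58  20 695] z 115.4 [ 523.6 -307.7] [25. 63.] 79.4
rim [ 211    0  164  211 4217] z 47.9 [544.6 -65.2] [206.9 180.3] 88.6
rim [258 304  58  44 541] z 49.3 [ 534.2 -316.3] [40.3 79.4] 61.6
rim [190 331  49  27 507] z 49.5 [ 431.7 -342.9] [28.2 61.4] 78.4
pad [ 204    0   70   66 4181] z 18.6 [501.1  20. ] [64.3 69. ] 88.2
pad [ 216  111   64   63 3572] z 18.5 [498.4 -97.6] [68.9 69.1] 88.5
```

View pics/w4.png

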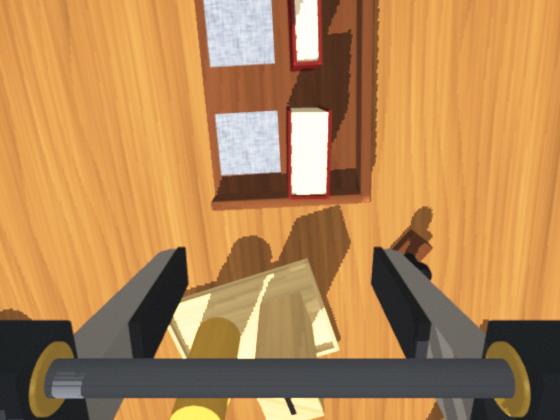

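The thick book's top is at image (309,152), world (561,-100), yaw 86°. The thin book is at (305,35), and the two pads are at (240,35) and (248,142).

```bash
python3 -c "
from h import *
go(560.9,-100.4,69,85.9)"
```

```text
now [ 533.2 -125.3  283.3] [-1.7998e+02  2.0000e-02  8.5450e+01] | shift [ 2.71  2.57 21.42] turn -0.06 t 14.8
```

Call:
{"name": "carry_out", "arguments": {
  "series": [
    [[1.5,1.3,3],0,-1],
    [[2.7,2.6,6],-0.06,-1],
    [[2.7,2.6,9],-0.06,-1],
    [[2.7,2.6,12],-0.06,-1],
    [[2.7,2.6,14],-0.06,-1],
    [[2.7,2.6,14],-0.06,-1],
    [[2.7,2.6,14],-0.06,-1]
  ]
}}

```text
clock: 15.55
position: [0.5615, -0.0994, 0.1438]
tool_rot: [-180.0, -0.0, 86.1]
contact_force: [-0.1, -0.2, -0.0]
opening: 0.0918
grip_force: 0.0
```

```bash
python3 -c "
from h import *
go(560.9,-100.4,69,85.9)"
```

```text
now [561.5 -99.4 143.8] [-179.99   -0.     86.07] | shift [-0.1  -0.05  7.48] turn 0.02 t 15.6
```

Call:
{"name": "carry_out", "arguments": {
  "series": [
    [[-0.1,0,2],0,-1],
    [[-0.1,0,4],0,-1],
    [[-0.1,0,6],0,-1],
    [[-0.1,0,7.5],0,-1],
    [[-0.1,0,7.5],0,-1],
    [[-0.1,0,7.5],0,-1]
  ]
}}

```text
clock: 16.15
position: [0.5619, -0.0999, 0.0695]
tool_rot: [179.9, 0.0, 86.1]
contact_force: [-0.4, 0.5, 0.6]
opening: 0.0916
grip_force: 0.0
```

Call:
{"name": "carry_out", "arguments": {
  "series": [
    [[-0.1,0,0],0,-0.5],
    [[-0.1,0,0],0,0],
    [[-0.1,0,0],0,0.3],
    [[-0.1,0,0],0,0.6],
    [[-0.1,0,0],0,1],
    [[-0.1,0,0],0,1],
    [[-0.1,0,0],0,1],
    [[-0.1,0,0],0,1]
  ],
  "squeeze": 25
}}

```text
clock: 16.95
position: [0.5611, -0.1008, 0.0686]
tool_rot: [180.0, -0.0, 86.2]
contact_force: [0.5, 0.9, -0.7]
opening: 0.0382
grip_force: 25.0
```

```bash
python3 -c "
from h import *
print(arm.state()['opening'],arm.state()['grip_force'])
go(462,351,230,94.7)"
```

```text
0.03819193791385306 24.996651113033295
now [ 561.1 -100.8   68.6] [179.99  -0.    86.16] | shift [ 44.42 -12.92 -16.15] turn -1.07 t 16.9
```

Call:
{"name": "carry_out", "arguments": {
  "series": [
    [[0,0,-1.5],0,1],
    [[0,0,-4],0,1],
    [[0,0,-7],0,1],
    [[0,0,-10],0,1],
    [[0,0,-13],0,1],
    [[0,-1,-15.5],0,1],
    [[1.5,-3,-16],0,1],
    [[4,-5,-16],0,1],
    [[7,-7,-16],0,1],
    [[10.5,-9,-16],0,1]
  ]
}}

```text
clock: 17.95
position: [0.4771, 0.0103, 0.2292]
tool_rot: [180.0, 0.1, 86.1]
contact_force: [0.3, 0.6, -1.8]
opening: 0.0377
grip_force: 25.0
```

```bash
python3 -c "
from h import *
go(462,285,230,94.7)"
```

```text
now [477.1  10.3 229.2] [1.7999e+02 5.0000e-02 8.6070e+01] | shift [27.3  -3.39 -0.11] turn -1.08 t 17.9
```

Call:
{"name": "carry_out", "arguments": {
  "series": [
    [[3,-0.5,0],-0.1,1],
    [[6,-1,0],-0.3,1],
    [[9.5,-1.5,0],-0.5,1],
    [[13,-2,0],-0.7,1],
    [[16.5,-2.5,0],-0.9,1],
    [[20,-3,0],-1.1,1],
    [[23,-3.4,0],-1.1,1],
    [[25.5,-3.4,0],-1.1,1],
    [[27,-3.4,0],-1.1,1],
    [[27,-3.4,0],-1.1,1]
  ]
}}

```text
clock: 18.95
position: [0.4614, 0.2841, 0.2292]
tool_rot: [-180.0, -0.1, 95.2]
contact_force: [0.3, -0.1, -2.3]
opening: 0.038
grip_force: 25.0
```

Call:
{"name": "carry_out", "arguments": {
  "series": [
    [[0,0,0],0,1],
    [[0,0,0],0,1]
  ]
}}

```text
clock: 19.15
position: [0.4625, 0.2803, 0.2286]
tool_rot: [-180.0, 0.1, 94.9]
contact_force: [0.3, -0.3, -2.2]
opening: 0.0379
grip_force: 25.0
```

Run:
```python
from h import *
im,d,p,M=shot('wrist'); save(im,'w5.png'); W=cloud(d,p,M)
print(arm.state()['position'],arm.state()['tool_rot'])
z=W[...,2]
for n,a,b in(('cheek',.038,.056),('slot',.007,.02)):
    c,l,s,_=cv2.connectedComponentsWithStats(((z>a)&(z<b)).astype(np.uint8))
    for i in range(1,c):
        if s[i,4]<500: continue
        P=W[l==i]; r=cv2.minAreaRect((P[:,:2]*1000).astype(np.float32)); print(n,s[i],'z %.1f'%(np.median(P[:,2])*1000),np.round(r[0],1),np.round(r[1],1),'%.1f'%r[2])
```

```text
[0.46264012 0.28026913 0.22862118] [-1.79999500e+02  6.34891805e-02  9.48633631e+01]
cheek [ 237   38   20  126 2246] z 47.0 [425.7 349.1] [ 16.2 109.8] 4.7
cheek [ 313   39   22  125 2257] z 46.9 [495.4 354.7] [ 16.3 108.7] 4.6
cheek [465 157  63  72 770] z 47.3 [662.7 291.3] [74.2 30.8] 69.2
cheek [497 171  54  63 950] z 47.5 [703.9 276.1] [66.3 29. ] 70.6
slot [ 256   43   60  115 6372] z 12.2 [460.9 352. ] [ 55.5 109.6] 5.0
slot [253 398  81  22 837] z 18.0 [503.9 -22.6] [104.   34.6] 8.4
```

View pics/w5.png

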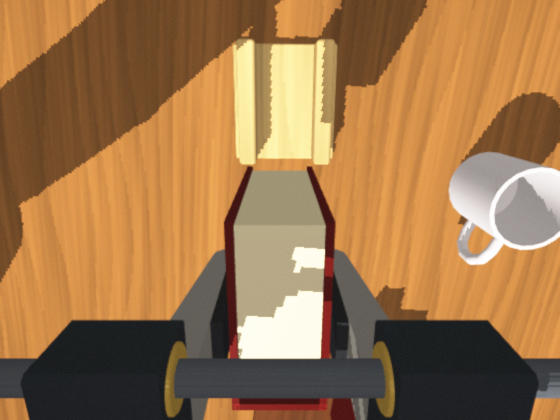

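The stand's cheeks are at image (246,100) and (324,100), with the slot between them at world (460.6, 351.9), yaw 4.7°. The book hangs upright in the grip.

```bash
python3 -c "
from h import *
go(460.6,351.5,125,94.65)"
```

```text
now [462.6 280.3 228.6] [-1.800e+02  6.000e-02  9.486e+01] | shift [ 7.13  0.4  10.35] turn 0.03 t 19.2
```

Call:
{"name": "carry_out", "arguments": {
  "series": [
    [[2.5,0.2,0],0,1],
    [[5,0.4,0],0.03,1],
    [[7.1,0.4,0],0.03,1],
    [[7.1,0.4,2],0.03,1],
    [[7.1,0.4,4],0.03,1],
    [[7.1,0.4,6],0.03,1],
    [[7.1,0.4,8],0.03,1],
    [[7.1,0.4,10],0.03,1],
    [[7.1,0.4,10.3],0.03,1],
    [[7.1,0.4,10.3],0.03,1]
  ]
}}

```text
clock: 20.2
position: [0.4604, 0.3519, 0.1254]
tool_rot: [-179.9, 0.0, 94.7]
contact_force: [-0.4, 0.4, -3.2]
opening: 0.0381
grip_force: 25.0
```

```bash
python3 -c "
from h import *
go(460.6,351.5,62.4,94.65)"
```

```text
now [460.4 351.9 125.4] [-1.7995e+02  4.0000e-02  9.4660e+01] | shift [-0.04  0.02  6.3 ] turn 0.00 t 20.2
```

Call:
{"name": "carry_out", "arguments": {
  "series": [
    [[0,0,1.5],0,1],
    [[0,0,3],0,1],
    [[0,0,4.5],0,1],
    [[0,0,5.5],0,1],
    [[0,0,6],0,1],
    [[0,0,6.2],0,1],
    [[0,0,6.3],0,1],
    [[0,0,6.3],0,1],
    [[0,0,6.3],0,1]
  ]
}}

```text
clock: 21.1
position: [0.4606, 0.353, 0.063]
tool_rot: [180.0, -0.0, 94.7]
contact_force: [-0.3, -0.4, -3.0]
opening: 0.0376
grip_force: 25.0
```

Call:
{"name": "carry_out", "arguments": {
  "series": [
    [[-0.05,0,0.05],0,1],
    [[-0.05,0,0.1],0,1],
    [[-0.05,0,0.1],0,1],
    [[-0.05,0,0.1],0,1]
  ]
}}

```text
clock: 21.5
position: [0.4606, 0.3526, 0.0625]
tool_rot: [179.9, -0.0, 94.7]
contact_force: [-0.6, -1.5, 5.7]
opening: 0.0381
grip_force: 25.0
```

Call:
{"name": "carry_out", "arguments": {
  "series": [
    [[0,0,-0.05],0,0.5],
    [[0,0,-0.05],0,0.3],
    [[0,0,-0.05],0,0],
    [[0,0,-0.05],0,-0.5],
    [[0,0,-0.05],0,-0.5],
    [[0,0,-1.5],0,-0.5],
    [[0,0,-4],0,-0.5],
    [[0,0,-8],0,-1],
    [[0,0,-12],0,-1],
    [[0,0,-16],0,-1]
  ]
}}

```text
clock: 22.5
position: [0.46, 0.3523, 0.2241]
tool_rot: [180.0, -0.0, 94.7]
contact_force: [0.4, 0.3, -0.2]
opening: 0.0907
grip_force: 0.0
```

```bash
python3 -c "
from h import *
go(460,290,230,94.7)
go(460,-200,230,14.5)"
```

```text
now [460.  352.3 224.1] [ 1.7998e+02 -2.0000e-02  9.4750e+01] | shift [-6.21 -0.52 -0.6 ] turn 0.01 t 22.5
now [460.  352.3 224.1] [ 1.7998e+02 -2.0000e-02  9.4750e+01] | shift [-55.04  -4.57  -0.62] turn 10.03 t 22.5
```

Backing off to look at the book in the slot, on the way towards the tray.

Call:
{"name": "carry_out", "arguments": {
  "series": [
    [[-2,-0.2,-1],0,-1],
    [[-5,-0.4,-1],0,-1],
    [[-6.5,-0.5,-1],0,-1],
    [[-6.5,-0.5,-1],0,-1],
    [[-6.5,-0.5,-1],0,-1]
  ]
}}

```text
clock: 23.0
position: [0.4607, 0.2876, 0.2323]
tool_rot: [179.9, -0.0, 94.7]
contact_force: [0.3, 0.1, -0.2]
opening: 0.0924
grip_force: 0.0
```

Run:
```python
from h import *
im,d,p,M=shot('wrist'); save(im,'w6.png'); W=cloud(d,p,M)
z=W[...,2]
for n,a,b in(('cheek',.038,.056),('book',.095,.13)):
    c,l,s,_=cv2.connectedComponentsWithStats(((z>a)&(z<b)).astype(np.uint8))
    for i in range(1,c):
        if s[i,4]<500: continue
        P=W[l==i]; r=cv2.minAreaRect((P[:,:2]*1000).astype(np.float32)); print(n,s[i],'z %.1f'%(np.median(P[:,2])*1000),np.round(r[0],1),np.round(r[1],1),'%.1f'%r[2])
go(460,-200,260,14.5)
```

```text
cheek [ 238   49   20  122 2140] z 47.0 [425.6 349.1] [ 16.1 108.4] 4.7
cheek [ 313   49   22  122 2168] z 46.9 [495.3 354.9] [ 16.4 108.5] 4.5
cheek [463 164  62  71 741] z 47.3 [661.9 291.4] [73.9 31. ] 69.7
cheek [494 178  54  61 919] z 47.5 [703.6 275.6] [66.  28.8] 68.7
cheek [ 263  344  140   14 1024] z 45.0 [537.7  92.2] [159.6  11.3] 2.4
book [ 261   59   52  109 5357] z 109.9 [459.7 353.1] [38.1 79.5] 4.8
now [460.5 288.2 232.2] [ 1.7996e+02 -6.0000e-02  9.4770e+01] | shift [-48.64  -4.11  -2.83] turn 10.03 t 23.1
```

The book stands upright within about 1 mm of the slot's middle. Next I return to the tray.

Call:
{"name": "carry_out", "arguments": {
  "series": [
    [[-2,0,-2],0.5,-1],
    [[-5,-0.5,-4],1.5,-1],
    [[-9,-1,-5.5],2.5,-1],
    [[-13,-1,-5.5],3.5,-1],
    [[-17,-1.5,-5.5],4.5,-1],
    [[-21,-2,-5.5],5.5,-1],
    [[-25,-2,-5.5],6.5,-1],
    [[-29,-2.5,-5.5],7.5,-1],
    [[-33,-3,-5.5],8.5,-1],
    [[-37,-3,-5.5],9.5,-1]
  ]
}}

```text
clock: 24.05
position: [0.4614, -0.0843, 0.2869]
tool_rot: [180.0, -0.0, 18.5]
contact_force: [0.7, 0.5, -0.4]
opening: 0.0923
grip_force: 0.0
```

```bash
python3 -c "
from h import *
go(435,-340,290,14.5)"
```

```text
now [461.4 -84.3 286.9] [ 1.7999e+02 -2.0000e-02  1.8540e+01] | shift [-10.63  23.4   -0.31] turn 0.50 t 24.1
```

Call:
{"name": "carry_out", "arguments": {
  "series": [
    [[-1.5,3.5,0],0.2,-1],
    [[-3.2,7,0],0.4,-1],
    [[-4.9,10.7,0],0.5,-1],
    [[-6.6,14.5,0],0.5,-1],
    [[-8.3,18.2,0],0.5,-1],
    [[-9.7,21.3,-0.3],0.5,-1],
    [[-10.6,23.4,-0.3],0.5,-1],
    [[-10.6,23.4,-0.3],0.5,-1],
    [[-10.6,23.4,-0.3],0.5,-1]
  ]
}}

```text
clock: 24.95
position: [0.4369, -0.3384, 0.2892]
tool_rot: [-179.9, -0.0, 14.8]
contact_force: [-0.1, -0.4, 0.4]
opening: 0.092
grip_force: 0.0
```

Run:
```python
from h import *
im,d,p,M=shot('wrist'); save(im,'w7.png'); W=cloud(d,p,M)
z=W[...,2]
c,l,s,_=cv2.connectedComponentsWithStats(((z>.143)&(z<.165)).astype(np.uint8))
for i in range(1,c):
    if s[i,4]<500: continue
    P=W[l==i]; r=cv2.minAreaRect((P[:,:2]*1000).astype(np.float32)); print(s[i],'z %.1f'%(np.median(P[:,2])*1000),np.round(r[0],1),np.round(r[1],1),'%.1f'%r[2])
go(524,-335,200,14.5)
go(428,-361,200,14.5)
```

```text
[ 268   46   76   79 5802] z 155.2 [ 524.6 -335.5] [57.7 57.4] 14.3
[ 270  174   65   66 3309] z 155.2 [ 428.8 -360.7] [55.1 54.8] 59.4
now [ 437.1 -337.8  289.3] [-1.7993e+02 -2.0000e-02  1.4890e+01] | shift [8.47 1.98 8.94] turn 0.05 t 25.0
now [ 437.1 -337.8  289.3] [-1.7993e+02 -2.0000e-02  1.4890e+01] | shift [-1.47  2.02  8.93] turn 0.05 t 25.0
```

Call:
{"name": "carry_out", "arguments": {
  "series": [
    [[3,0.7,0],0,-1],
    [[6,1.5,0],0,-1],
    [[8.5,2,1],0.06,-1],
    [[8.5,2,4],0.06,-1],
    [[8.5,2,7],0.06,-1],
    [[8.5,2,8.5],0.06,-1],
    [[8.5,2,9],0.06,-1],
    [[8.5,2,9],0.06,-1]
  ]
}}

```text
clock: 25.8
position: [0.5236, -0.3369, 0.1998]
tool_rot: [-180.0, -0.0, 14.3]
contact_force: [0.3, 0.5, 0.8]
opening: 0.092
grip_force: 0.0
```

```bash
python3 -c "
from h import *
go(524.6,-335.5,114,14.4)"
```

```text
now [ 523.6 -336.9  199.8] [-1.7999e+02 -1.0000e-02  1.4290e+01] | shift [ 0.13 -0.11  8.58] turn -0.01 t 25.8
```

Call:
{"name": "carry_out", "arguments": {
  "series": [
    [[0.1,-0.1,2],0,-1],
    [[0.1,-0.1,4.5],0,-1],
    [[0.1,-0.1,7],0,-1],
    [[0.1,-0.1,8.6],0,-1],
    [[0.1,-0.1,8.6],0,-1],
    [[0.1,-0.1,8.6],0,-1]
  ]
}}

```text
clock: 26.4
position: [0.5248, -0.3367, 0.1148]
tool_rot: [179.9, -0.1, 14.2]
contact_force: [-0.3, 0.4, 0.6]
opening: 0.0916
grip_force: 0.0
```

Call:
{"name": "carry_out", "arguments": {
  "series": [
    [[0,0,0],0,-0.5],
    [[0,0,0],0,0],
    [[0,0,0],0,0.3],
    [[0,0,0],0,0.6],
    [[0,0,0],0,1],
    [[0,0,0],0,1],
    [[0,0,0],0,1],
    [[0,0,0],0,1]
  ],
  "squeeze": 30
}}

```text
clock: 27.2
position: [0.5241, -0.3364, 0.1139]
tool_rot: [180.0, -0.0, 14.2]
contact_force: [-0.6, 1.1, 3.0]
opening: 0.0579
grip_force: 30.0
```

```bash
python3 -c "
from h import *
print(arm.state()['opening'],arm.state()['grip_force'])
go(501.8,24.1,200,-1.6)"
```

```text
0.05786660714654211 29.961008727550507
now [ 524.1 -336.4  113.9] [ 1.7998e+02 -1.0000e-02  1.4240e+01] | shift [  6.71 -35.48  -8.62] turn 1.98 t 27.2
```

Call:
{"name": "carry_out", "arguments": {
  "series": [
    [[0,0,-1.5],0,1],
    [[0,0,-4],0,1],
    [[0,0,-7],0,1],
    [[0.2,-1.5,-9],0,1],
    [[0.8,-4.5,-9],0,1],
    [[1.5,-8,-9],0.4,1],
    [[2.2,-11.5,-9],0.8,1],
    [[2.8,-15,-9],1.2,1],
    [[3.5,-18.5,-9],1.6,1],
    [[4.2,-22,-9],2,1]
  ]
}}

```text
clock: 28.2
position: [0.51, -0.1114, 0.204]
tool_rot: [180.0, -0.0, -1.9]
contact_force: [0.6, 0.7, -2.1]
opening: 0.0579
grip_force: 30.0
```

```bash
python3 -c "
from h import *
go(501.8,24.1,200,-1.6)"
```

```text
now [ 510.  -111.4  204. ] [179.99  -0.    -1.9 ] | shift [ -1.27 -13.51   0.4 ] turn -0.04 t 28.2
```

Call:
{"name": "carry_out", "arguments": {
  "series": [
    [[-0.5,-3,0],-0.04,1],
    [[-1,-6,0],-0.04,1],
    [[-1.3,-9,0],-0.04,1],
    [[-1.3,-11.5,0],-0.04,1],
    [[-1.3,-13.5,0.4],-0.04,1],
    [[-1.3,-13.5,1.5],-0.04,1],
    [[-1.3,-13.5,3],-0.04,1],
    [[-1.3,-13.5,4.5],-0.04,1],
    [[-1.3,-13.5,5],-0.04,1],
    [[-1.3,-13.5,5],-0.04,1]
  ]
}}

```text
clock: 29.2
position: [0.501, 0.0216, 0.1527]
tool_rot: [180.0, 0.1, -1.5]
contact_force: [0.5, -0.1, -2.5]
opening: 0.058
grip_force: 30.0
```

Call:
{"name": "carry_out", "arguments": {
  "series": [
    [[0,0,0],0,1]
  ]
}}

```text
clock: 29.3
position: [0.502, 0.0221, 0.1539]
tool_rot: [180.0, -0.0, -1.5]
contact_force: [0.2, 0.6, -2.3]
opening: 0.0578
grip_force: 30.0
```

```bash
python3 -c "
from h import *
import numpy as np
P=[]
for i in range(6): go(501.8,24.1,127.2,-1.6)"
```

```text
now [502.   22.1 153.9] [ 1.7999e+02 -2.0000e-02 -1.4800e+00] | shift [-0.03 -0.2   2.67] turn 0.01 t 29.3
now [502.   22.1 153.9] [ 1.7999e+02 -2.0000e-02 -1.4800e+00] | shift [-0.03 -0.2   2.67] turn 0.01 t 29.3
now [502.   22.1 153.9] [ 1.7999e+02 -2.0000e-02 -1.4800e+00] | shift [-0.03 -0.2   2.67] turn 0.01 t 29.3
now [502.   22.1 153.9] [ 1.7999e+02 -2.0000e-02 -1.4800e+00] | shift [-0.03 -0.2   2.67] turn 0.01 t 29.3
now [502.   22.1 153.9] [ 1.7999e+02 -2.0000e-02 -1.4800e+00] | shift [-0.03 -0.2   2.67] turn 0.01 t 29.3
now [502.   22.1 153.9] [ 1.7999e+02 -2.0000e-02 -1.4800e+00] | shift [-0.03 -0.2   2.67] turn 0.01 t 29.3
```

Call:
{"name": "carry_out", "arguments": {
  "series": [
    [[0,-0.15,0.8],0,1],
    [[0,-0.15,1.6],0,1],
    [[0,-0.15,2.2],0,1],
    [[0,-0.15,2.5],0,1],
    [[0,-0.15,2.6],0,1],
    [[0,-0.15,2.6],0,1],
    [[0,-0.15,2.6],0,1]
  ]
}}

```text
clock: 30.0
position: [0.5019, 0.0241, 0.1277]
tool_rot: [180.0, -0.0, -1.4]
contact_force: [0.2, 0.7, -2.4]
opening: 0.0577
grip_force: 30.0
```

Call:
{"name": "carry_out", "arguments": {
  "series": [
    [[0,0,0.05],0,1],
    [[0,0,0.1],0,1],
    [[0,0,0.1],0,1]
  ]
}}

```text
clock: 30.3
position: [0.5019, 0.0241, 0.1268]
tool_rot: [180.0, -0.0, -1.4]
contact_force: [0.3, -0.2, -0.4]
opening: 0.0578
grip_force: 30.0
```

Call:
{"name": "carry_out", "arguments": {
  "series": [
    [[0,0,0],0,0.5],
    [[0,0,0],0,0.2],
    [[0,0,0],0,0],
    [[0,0,0],0,-0.5],
    [[0,0,0],0,-1],
    [[0,0,0],0,-1],
    [[0,0,-2],0,-1],
    [[0,0,-5],0,-1],
    [[0,0,-9],0,-1],
    [[0,0,-13],0,-1]
  ]
}}

```text
clock: 31.3
position: [0.5013, 0.0241, 0.2577]
tool_rot: [-180.0, 0.1, -1.4]
contact_force: [0.2, -0.6, -0.1]
opening: 0.0917
grip_force: 0.0
```

```bash
python3 -c "
from h import *
go(428.8,-360.7,240,14.5)"
```

```text
now [501.3  24.1 257.7] [-1.7999e+02  6.0000e-02 -1.4300e+00] | shift [-6.28 38.65  1.77] turn -1.99 t 31.3
```

Call:
{"name": "carry_out", "arguments": {
  "series": [
    [[-0.5,3,0],-0.2,-1],
    [[-1.2,7,0],-0.5,-1],
    [[-1.9,11,0],-0.8,-1],
    [[-2.6,15,0],-1.1,-1],
    [[-3.2,19,0],-1.4,-1],
    [[-3.9,23,0],-1.7,-1],
    [[-4.6,27,0.5],-2,-1],
    [[-5.3,31,1],-2,-1],
    [[-5.9,35,1.5],-2,-1],
    [[-6.3,38.6,1.8],-2,-1]
  ]
}}

```text
clock: 32.3
position: [0.428, -0.3622, 0.2382]
tool_rot: [180.0, 0.0, 14.5]
contact_force: [0.9, 0.4, -0.9]
opening: 0.0918
grip_force: 0.0
```

Call:
{"name": "carry_out", "arguments": {
  "series": [
    [[0,0,1.5],0,-1],
    [[0,0,3],0,-1],
    [[0,0,4],0,-1],
    [[0,0,4],0,-1],
    [[0,0,4],0,-1]
  ]
}}

```text
clock: 32.8
position: [0.4293, -0.3601, 0.1988]
tool_rot: [180.0, -0.0, 14.6]
contact_force: [0.1, 0.5, -0.5]
opening: 0.0922
grip_force: 0.0
```

```bash
python3 -c "
from h import *
go(428.8,-360.7,116,14.3)"
```

```text
now [ 429.3 -360.1  198.8] [ 1.7999e+02 -1.0000e-02  1.4590e+01] | shift [-0.07  0.05  8.28] turn 0.04 t 32.8
```

Call:
{"name": "carry_out", "arguments": {
  "series": [
    [[0,0,2],0,-1],
    [[0,0,4.5],0,-1],
    [[0,0,7],0,-1],
    [[0,0,8.3],0,-1],
    [[0,0,8.3],0,-1],
    [[0,0,8.3],0,-1]
  ]
}}

```text
clock: 33.4
position: [0.4297, -0.3606, 0.1165]
tool_rot: [179.9, -0.0, 14.6]
contact_force: [-0.4, 1.0, -1.6]
opening: 0.0919
grip_force: 0.0
```

Call:
{"name": "carry_out", "arguments": {
  "series": [
    [[0,0,0],0,-0.5],
    [[0,0,0],0,0],
    [[0,0,0],0,0.3],
    [[0,0,0],0,0.6],
    [[0,0,0],0,1],
    [[0,0,0],0,1],
    [[0,0,0],0,1],
    [[0,0,0],0,1]
  ],
  "squeeze": 30
}}

```text
clock: 34.2
position: [0.4292, -0.3604, 0.1158]
tool_rot: [180.0, -0.0, 14.6]
contact_force: [-0.3, -1.0, 2.6]
opening: 0.0555
grip_force: 30.0
```

```bash
python3 -c "
from h import *
print(arm.state()['opening'],arm.state()['grip_force'])
go(501.8,-101.3,195,-1.8)"
```

```text
0.055541146855120425 30.000562369823456
now [ 429.2 -360.4  115.8] [ 1.7998e+02 -1.0000e-02  1.4560e+01] | shift [ 13.54 -23.25  -7.92] turn 2.04 t 34.2
```

Call:
{"name": "carry_out", "arguments": {
  "series": [
    [[0,0,-1.5],0,1],
    [[0,0,-4],0,1],
    [[0,0,-7],0,1],
    [[1,-2,-8.5],0.2,1],
    [[3,-5,-8.5],0.6,1],
    [[5,-8.5,-8.5],1,1],
    [[7,-12,-8.5],1.4,1],
    [[9,-15.5,-8.5],1.8,1],
    [[11,-18.5,-8.5],2.05,1],
    [[12.5,-21.5,-8.5],2.05,1]
  ]
}}

```text
clock: 35.2
position: [0.4959, -0.1186, 0.1999]
tool_rot: [-180.0, 0.1, -1.8]
contact_force: [0.8, -0.1, -3.3]
opening: 0.0555
grip_force: 30.0
```

```bash
python3 -c "
from h import *
go(501.8,-101.3,150,-1.7)"
```

```text
now [ 495.9 -118.6  199.9] [-1.7997e+02  7.0000e-02 -1.8300e+00] | shift [ 0.54 -1.75  4.99] turn -0.02 t 35.2
```

Call:
{"name": "carry_out", "arguments": {
  "series": [
    [[0.6,-1.4,0],0,1],
    [[0.6,-1.4,1.5],0,1],
    [[0.6,-1.4,3],0,1],
    [[0.6,-1.4,4.5],0,1],
    [[0.6,-1.4,5],0,1],
    [[0.6,-1.4,5],0,1],
    [[0.6,-1.4,5],0,1]
  ]
}}

```text
clock: 35.9
position: [0.5026, -0.1069, 0.1508]
tool_rot: [-180.0, -0.0, -1.8]
contact_force: [0.3, 0.1, -3.5]
opening: 0.0554
grip_force: 30.0
```

```bash
python3 -c "
from h import *
go(501.9,-101.3,129.1,-1.7)"
```

```text
now [ 502.6 -106.9  150.8] [-1.80e+02 -1.00e-02 -1.85e+00] | shift [-0.08 -0.56  2.17] turn -0.02 t 35.9
```

Call:
{"name": "carry_out", "arguments": {
  "series": [
    [[-0.05,-0.55,0],0,1],
    [[-0.05,-0.55,0.8],0,1],
    [[-0.05,-0.55,1.5],0,1],
    [[-0.05,-0.55,2],0,1],
    [[-0.05,-0.55,2.1],0,1],
    [[-0.05,-0.55,2.1],0,1],
    [[-0.05,-0.55,2.15],0,1],
    [[-0.05,-0.55,2.15],0,1]
  ]
}}

```text
clock: 36.7
position: [0.5022, -0.1014, 0.1291]
tool_rot: [180.0, -0.0, -1.8]
contact_force: [-0.8, -0.6, -3.6]
opening: 0.0554
grip_force: 30.0
```

Call:
{"name": "carry_out", "arguments": {
  "series": [
    [[0,0,0.05],0,1],
    [[0,0,0.1],0,1],
    [[0,0,0.1],0,1]
  ]
}}

```text
clock: 37.0
position: [0.5025, -0.1015, 0.1288]
tool_rot: [180.0, -0.0, -1.8]
contact_force: [-1.2, 0.2, 4.9]
opening: 0.0557
grip_force: 30.0
```

Call:
{"name": "carry_out", "arguments": {
  "series": [
    [[0,0,-0.05],0,0.5],
    [[0,0,-0.05],0,0.2],
    [[0,0,-0.05],0,0],
    [[0,0,-0.05],0,-0.5],
    [[0,0,-0.05],0,-1],
    [[0,0,-0.05],0,-1],
    [[0,0,-2],0,-1],
    [[0,0,-5],0,-1],
    [[0,0,-9],0,-1],
    [[-1,0,-12],0,-1]
  ]
}}

```text
clock: 38.0
position: [0.4933, -0.101, 0.2501]
tool_rot: [-180.0, -0.1, -1.8]
contact_force: [-1.1, -0.4, -0.5]
opening: 0.0921
grip_force: 0.0
```

```bash
python3 -c "
from h import *
go(469.5,-62.5,289.3,-1.85)"
```

```text
now [ 493.3 -101.   250.1] [-1.80e+02 -1.30e-01 -1.82e+00] | shift [-2.49 -3.77 -3.93] turn 0.00 t 38.0
```

Returning to the original viewing pose so the before and after measurements compare directly.

Call:
{"name": "carry_out", "arguments": {
  "series": [
    [[-0.5,0,-2],0,-1],
    [[-1.5,-2,-3.9],0,-1],
    [[-2.3,-3.7,-3.9],0,-1],
    [[-2.3,-3.7,-3.9],0,-1],
    [[-2.3,-3.7,-3.9],0,-1],
    [[-2.3,-3.7,-3.9],0,-1]
  ]
}}

```text
clock: 38.6
position: [0.4703, -0.0643, 0.2866]
tool_rot: [180.0, 0.0, -1.9]
contact_force: [-0.1, 0.5, -0.3]
opening: 0.0918
grip_force: 0.0
```

Run:
```python
from h import *
im,d,p,M=shot('wrist'); W=cloud(d,p,M); print(arm.state()['position'],arm.state()['tool_rot'])
for a,b in((.155,.18),(.105,.13),(.04,.055)):
    m=((W[...,2]>a)&(W[...,2]<b)).astype(np.uint8); c,l,s,_=cv2.connectedComponentsWithStats(m)
    for i in range(1,c):
        if s[i,4]<600: continue
        P=W[l==i]; r=cv2.minAreaRect((P[:,:2]*1000).astype(np.float32)); print(a,s[i],'z %.1f'%(np.median(P[:,2])*1000),np.round(r[0],1),np.round(r[1],1),'%.1f'%r[2])
im,d,p,M=shot('scene'); save(im,'s8.png')
```

```text
[ 0.47034841 -0.06429179  0.28650692] [ 1.79997531e+02  5.67831132e-02 -1.91801056e+00]
0.155 [ 290  120   72   73 4044] z 168.2 [ 501.4 -101.8] [55.2 54.8] 6.6
0.155 [ 123  122   84   76 5763] z 168.2 [502.7  24.1] [58.4 58.3] 88.8
0.105 [ 121   63  110   31 3102] z 116.1 [565.1  20.8] [90.6 23.9] 88.9
0.04 [ 118    2  265  180 6557] z 47.9 [545.4 -39.1] [260.8 180.2] 88.5
```

View pics/s8.png

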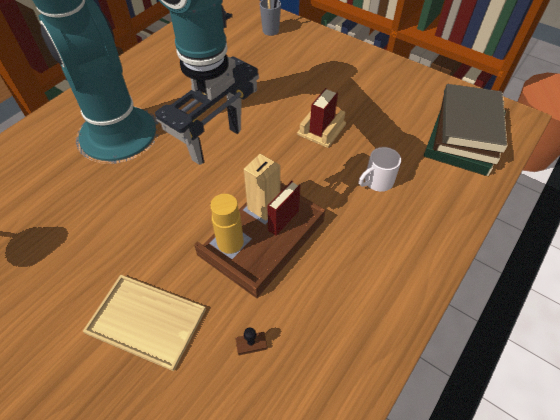

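The jar (225,222) and box (262,187) stand upright on their spots within 1 mm, and the box is square to the rack within 0.5°. The thick book is in the stand (322,115), and the thin book, mug and stamp have not moved.

```bash
python3 -c "
from h import *
print(arm.hand_in())"
```

```text
the job is handed in; nothing more can be done
None
```

The job is done and handed in at about 39 s on the robot clock: the thick book stands upright in the middle of the stand's slot (about 1 mm off), and the jar and box are back upright on their original spots to within 1 mm, the box square to the rack.

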